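# Press down the label on the green plate

### The job

Three plates on the labelling bench each carry a white barcode label, but the one on the green plate has only been laid on and still stands a little proud. Press that label down flat onto the green plate with your fingertips, gently, then lift your hand well clear. Do not slide, tip or lift the green plate, do not thump it or lean on it hard, and do not touch the other plates, the crockery or the label roll around it.

Things in the scene. Friction and masses are not known exactly. Their poses are not given: they have to be found in the camera images.
- green_label_top (a point): centre of the upper face of the white label on the green plate: the spot to press. The label is a flat stiff card oblong, 30 mm along its own x by 44 mm along its own y and 1.6 mm thick, level, with black bars and one red edge strip. At first its upper face is about 11 mm above the bench, 4 mm higher than when it lies flat on the glaze
- green_label (a joint): how far that label has been pressed down, in m: 0 to 0.001 at the start, 0.004 when it lies flat on the glaze. It begins to go down under about 1.5 N, lies flat at about 3 N, and stays down where it is left
- green_plate: the green glazed stoneware plate with brown rim. Its origin is at the centre of its underside, z up; radius 95 mm over the rim, rim 22 mm high, flat well floor (radius 62 mm) 6 mm above the bench. Loose, about 0.45 kg, standing on a foot disc of 60 mm radius. The centre of its label lies 38 mm from the plate's centre along the plate's own +x
- cream_plate: cream and tan plate of the same shape with its own label already stuck flat. Its origin is at the centre of its underside, z up; radius 95 mm over the rim, rim 22 mm high, flat well floor (radius 62 mm) 6 mm above the bench. Loose, about 0.45 kg, not to be touched
- blue_plate: blue plate of the same shape with its own label already stuck flat. Its origin is at the centre of its underside, z up; radius 95 mm over the rim, rim 22 mm high, flat well floor (radius 62 mm) 6 mm above the bench. Loose, about 0.45 kg, not to be touched
- red_jug: red jug, 135 mm high, 94 mm across, loop handle out to 78 mm on its own +y side, spout on -y; origin at the centre of its underside; loose, not to be touched
- mug: white mug, 92 mm high, 80 mm across, handle out to 77 mm on its own +y side; origin at the centre of its underside; loose, not to be touched
- espresso_cup: small pink cup without a handle, 55 mm high, 60 mm across the rim; origin at the centre of its underside; loose, not to be touched
- label_roll: roll of white labels standing on its end, 66 mm across, 38 mm high; origin at the centre of its underside; loose, not to be touched
- blue_teapot: dark blue teapot, 116 mm high to the lid's knob, 124 mm across, spout out to 100 mm on its own +x, handle out to 96 mm on -x; origin at the centre of its underside; loose, not to be touched
- sauce_bowls: pile of four mint-green sauce bowls, 96 mm across, about 61 mm high, as one piece; origin at the centre of its underside; loose, not to be touched
Not all that is in view belongs to the job. There is more than one size of the green_plate; the job needs the larger.

How it is judged:
On the way:
1. the fingertips press on the label of the green plate and it goes down (by more than 3 of its 4 mm) (value of joint green_label above 0.003 m and contact force between the fingers and green_plate above 0.5 N), for 0.1 s.
At the end, for the whole second after the job is handed in: the label is down by more than 3 of its 4 mm; the green plate and its label lie within 15 mm of their start, level (3 degrees) and at rest; the point between the finger pads is at least 80 mm from the label (tips about 60 mm clear); everything else stands within 10 mm of where it was (value of joint green_label above 0.003 m and distance of each of green_plate, green_label_top from where it was at the start of the episode below 0.015 m and angle between green_plate's own z axis and vertical below 0.05 rad and linear speed of green_plate below 0.02 m/s and distance between the grasp point and green_label_top above 0.08 m and distance of each of cream_plate, blue_plate, red_jug, mug, espresso_cup, label_roll, blue_teapot, sauce_bowls from where it was at the start of the episode below 0.01 m); the robot touches nothing.
It fails at once if the green plate is lifted or tipped (raised by 10 mm or tilted by more than 7 degrees) (height (world z) of green_plate above 0.01 m or angle between green_plate's own z axis and vertical above 0.12 rad).
It fails at once if the green plate is slid or turned so that it or its label goes more than 15 mm from its start (distance of any of green_plate, green_label_top from where it was at the start of the episode above 0.015 m).
It fails at once if the green plate or its label is thumped or leaned on hard (more than 80 N) (contact force between any of the fingers, the arm and green_plate above 80 N).
It fails at once if the robot touches the cream or the blue plate (more than 0.3 N) (contact force between any of the arm, the fingers and cream_plate above 0.3 N or contact force between any of the arm, the fingers and blue_plate above 0.3 N).
It fails at once if the robot touches the jug, mug, cup, label roll, teapot or sauce bowls (more than 0.3 N) (contact force between any of the arm, the fingers and red_jug above 0.3 N or contact force between any of the arm, the fingers and mug above 0.3 N or contact force between any of the arm, the fingers and espresso_cup above 0.3 N or contact force between any of the arm, the fingers and label_roll above 0.3 N or contact force between any of the arm, the fingers and blue_teapot above 0.3 N or contact force between any of the arm, the fingers and sauce_bowls above 0.3 N).
It also fails if it takes over 34 s, if anything falls off the work surface, if the arm or the gripper's body presses on something with over 40 N, if the wrist force passes 120 N, or if a joint passes its speed limit or range.

### The arm

A 6-joint arm with a two-finger parallel gripper is mounted at the origin on the work surface. World frame = base frame: x ahead of the robot, y to its left, z up, the work surface at z = 0. Lengths are in m, angles in rad, forces in N, time in s.
With the tool pointing down it reaches from about 0.35 to 0.85 m from the base axis. Payload 8.1 kg.
Tool frame: the origin (TCP) lies midway between the tips of the shut fingers; the grasp point (between the pads) lies 19 mm behind it; z points along the fingers, y is the direction in which the jaws open and shut (so a half turn about z gives the same grasp; the last joint's range is limited). The gripper opens to 93 mm and grips with 3 to 60 N. Pads are 15 mm wide; open, the fingers measure 128 mm over their backs; the gripper's body (75 mm by 188 mm) begins 65 mm behind the grasp point.
Start: joints at [-1.23, 0.13, 1.488, -0, 1.523, -0.085], TCP at [0.248, -0.546, 0.219] pointing down, gripper open.
Joint ranges: [-2.96, 2.96], [-0.89, 2.26], [0.02, 2.5], [-1.34, 4.48], [0, 2.73], [-2.66, 2.66]. Speed limits (rad/s): [2.39, 2.39, 2.79, 3.14, 3.14, 3.14].

### API

Orientations are given as a rotation vector (axis times angle).
In Python, from plant import robot, optics, ticket gives the robot as it stands.
- The arm moves only by the tool send_rows, never from a script. Its argument "targets" is a list of rows, each a list of 3 entries, a list of its own where there are three numbers: the opening, from -1 (shut) to 1 (fully open), then the shift along the tool's x, y, z in mm, then the turn about the tool's z in rad. A call has 1 to 12 rows; each row shifts and turns the commanded pose from where the row before left it, along the tool's axes as they then stand; what a row does not reach is not made up. A row lasts 1/10 s, in which the tool goes at most 50 mm and 8.59 degrees, less where a joint would pass 70% of its speed; a pose out of reach is approached as far as the arm can. A call with a gripper value outside its range is refused whole. The fingers move at their own pace and stop on an object; "newtons" is the grip in N (left out, the last holds). Time passes only in rows, so rows that do not move let the fingers close. It gives the time, the measured TCP pose, the force and the opening at its end, in the units of the state.
- robot.read_state(): the state, without advancing time (a new reading comes with each control period).
- optics.read_camera(name): name is "scene" or "top" or "wrist"; returns a dict with "color" (384x512x3 uint8, red, green, blue), "K" (3x3 intrinsics, pixels), "position" and "orientation" of the camera in the world. Camera axes: x right, y up, looking along -z (the intrinsics and any distortion apply to the point x, -y, -z); pixel columns grow to the right and rows downward; lengths in m; the calibration is good to about 2 mm. A picture is of the moment at which its call begins. There is no depth.
- ticket.close_job(): hands the job in, once; it reports no verdict.
Trained networks look in the newest picture that a camera, given by its name, has taken for a name from the list of things; names that differ only in an ending like _2 or _b are one class to them, and where a whole thing is asked for, a point or a joint stands for the part that bears it (a point fixed in the world has none). Each returns a list of dicts, best first, with "confidence" (0 to 1); they miss things now and then, are a little off and sometimes report something else, mostly with a low value. They report only what shows in the picture. A call takes as long as a camera call. They do not tell look-alikes from the thing itself.
- optics.cut_out(camera, name): "region" (384x512 bool, what is visible of it) and "point" ([column, row] in pixels, amid what is visible of it).
The state is a dict: "t": time; "q": joint angles; "dq": joint speeds; "joint_torque": joint torques, N m; "tool_pos": TCP position; "orientation": TCP orientation; "force": force on the tool from outside, world axes, zero at the start; "wrist_torque": the same for the moment, N m; "opening": finger opening in m.
Only numpy, scipy, OpenCV 4.12 (cv2) and the standard library are available. Lean on these libraries where they do the work, as an engineer would, in place of code of your own. Each camera call takes 0.05 s, during which the arm holds its last target.

## Working session

There is one attempt and no reset: what is moved stays moved. The work goes in short steps, Python scripts to look and compute and a tool call to move; the robot and the scene stay as the last step left them, time stands still between calls to the robot, and variables do not carry over. Pictures are saved under pics/ and viewed, and the job is handed in when it is done.

Besides the shell and the picture viewer there is one more tool, called after "Request:" by a JSON object that holds its "method" and its "body". send_rows: Moves the arm, as the interface text tells. Its arguments: {"type":"object","properties":{"targets":{"type":"array","items":{"type":"array"}},"newtons":{"type":"number"}},"required":["targets"]}

```bash
mkdir -p pics; cat > h.py <<'E'
import numpy as np, cv2
from scipy.spatial.transform import Rotation as R
from plant import robot, optics, ticket
def snap(n,f):
    c=optics.read_camera(n); cv2.imwrite(f'pics/{f}.png',c['color'][...,::-1]); return c
def rot(c):
    o=np.array(c['orientation'],float); return R.from_rotvec(o).as_matrix() if o.shape==(3,) else o
def ray(c,px,z):
    K=np.array(c['K']); p=np.linalg.inv(K)@[px[0],px[1],1]; d=rot(c)@np.array([p[0],-p[1],-p[2]])
    o=np.array(c['position']); return o+d*(z-o[2])/d[2]
def proj(c,X):
    p=rot(c).T@(np.array(X)-c['position']); p=np.array(c['K'])@[p[0],-p[1],-p[2]]; return p[:2]/p[2]
E
python3 - <<'E'
from h import *
for n in ['top','scene','wrist']:
    c=snap(n,n+'0'); print(n,c['position'],c['orientation'],c.keys(),np.round(c['K'],1).tolist())
    for nm in ['green_plate','green_label_top']:
        for d in optics.cut_out(n,nm): print(nm,d['confidence'],d['point'],d['region'].sum(),ray(c,d['point'],.011).round(3))
s=robot.read_state(); print(s)
E
```

```text
top [ 0.36715569 -0.01489197  1.40566557] [ 0.05750848 -0.04937732 -1.55681522] dict_keys(['color', 'K', 'position', 'orientation']) [[434.1, 0.0, 256.5], [0.0, 434.1, 192.6], [0.0, 0.0, 1.0]]
green_plate 0.85 [168.4, 176.5] 2728 [0.511 0.278 0.011]
green_plate 0.61 [161.0, 287.5] 1644 [0.156 0.292 0.011]
green_label_top 0.65 [155.0, 279.8] 61 [0.18  0.312 0.011]
green_label_top 0.48 [159.6, 182.4] 141 [0.491 0.306 0.011]
scene [ 1.39163231 -0.29515835  0.95532679] [0.7206651  0.53013906 1.22232657] dict_keys(['color', 'K', 'position', 'orientation']) [[390.5, 0.0, 249.0], [0.0, 390.5, 186.9], [0.0, 0.0, 1.0]]
green_plate 0.89 [302.1, 137.0] 518 [0.145 0.299 0.011]
green_plate 0.85 [335.9, 194.2] 1452 [0.506 0.286 0.011]
green_label_top 0.62 [338.0, 189.2] 66 [0.483 0.304 0.011]
wrist [ 0.30913362 -0.51668575  0.38357423] [-0.22109849  0.14286893 -1.13763333] dict_keys(['color', 'K', 'position', 'orientation']) [[336.4, 0.0, 258.5], [0.0, 336.4, 192.0], [0.0, 0.0, 1.0]]
{'t': 0.45, 'q': array([-1.23041935e+00,  1.30477939e-01,  1.48826271e+00, -8.17162092e-06,
        1.52302443e+00, -8.53807540e-02]), 'dq': array([-0.00184955, -0.00036453, -0.00120212, -0.00015932, -0.0004633 ,
       -0.00092386]), 'joint_torque': array([-2.56769481e-04, -5.59061658e+01, -4.91442418e+01,  7.68323662e-02,
        2.52517074e-02, -7.08267339e-05]), 'tool_pos': array([ 0.24782058, -0.54638322,  0.21855415]), 'orientation': array([-3.07051037e+00, -6.63703579e-01,  4.71536379e-05]), 'force': array([ 0.03219594, -0.30325246,  0.15829989]), 'wrist_torque': array([-0.0071603 , -0.034507  ,  0.00491883]), 'opening': 0.0930560432839337}
```

```bash
python3 - <<'E'
import cv2
a=cv2.imread('pics/top0.png'); cv2.imwrite('pics/top0c.png',cv2.resize(a[100:330,90:400],None,fx=2.5,fy=2.5,interpolation=cv2.INTER_CUBIC))
a=cv2.imread('pics/scene0.png'); cv2.imwrite('pics/scene0c.png',cv2.resize(a[80:300,200:500],None,fx=2.6,fy=2.6,interpolation=cv2.INTER_CUBIC))
E
```

```text
(no output)
```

View pics/top0.png

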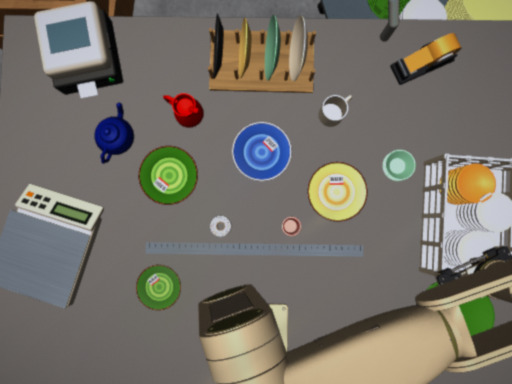

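View pics/top0c.png

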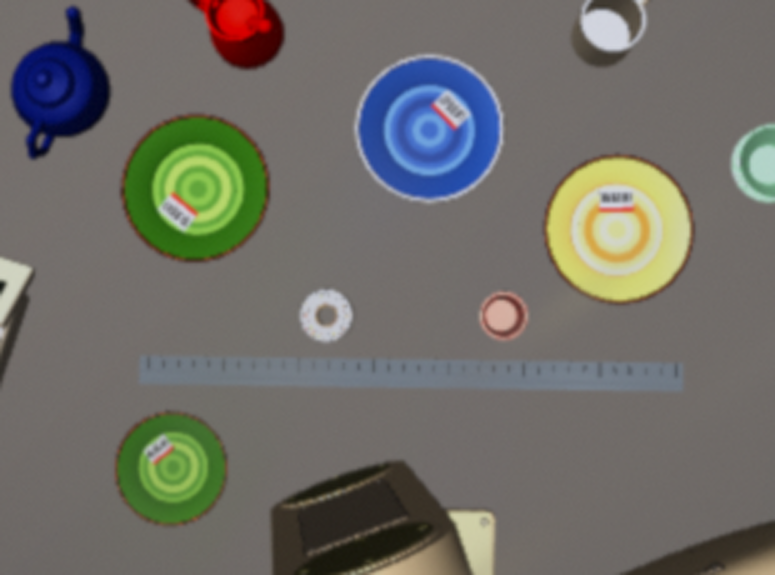

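View pics/scene0c.png

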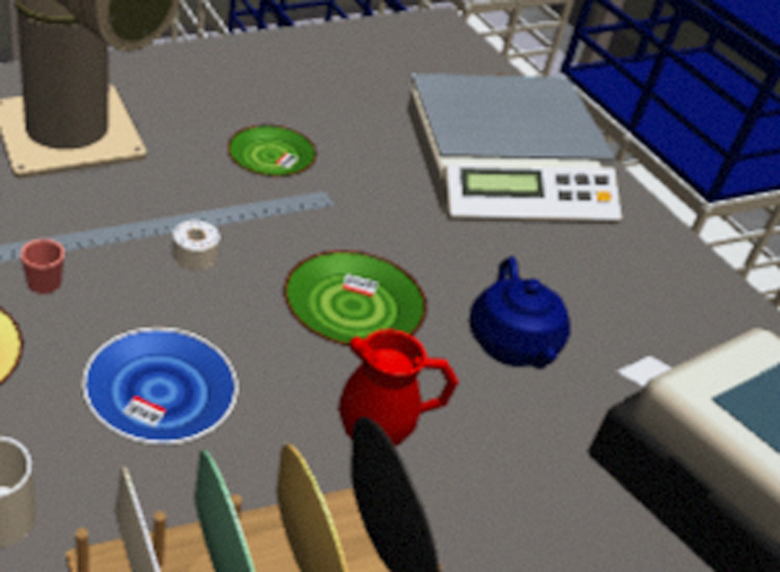

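The job's plate is the larger green one, at top pixel (168,176). Its label is at about (160,183), on the robot-left/near side of the plate. The smaller look-alike is at (160,287). The red jug (185,110) and teapot (114,134) stand taller than the gripper body will be at the press, so I'll measure all of these.

```bash
python3 - <<'E'
from h import *
from scipy.optimize import least_squares
c=optics.read_camera('top'); cs=optics.read_camera('scene')
hts=dict(green_plate=.015,red_jug=.07,blue_teapot=.06,label_roll=.038,blue_plate=.015)
for nm,z in hts.items():
    for n,cc in (('top',c),('scene',cs)):
        for d in optics.cut_out(n,nm): print(nm,n,round(d['confidence'],2),d['point'],ray(cc,d['point'],z).round(3))
# rim ellipse in top
d=[d for d in optics.cut_out('top','green_plate') if abs(d['point'][1]-176)<10][0]
cn=max(cv2.findContours(d['region'].astype(np.uint8),0,cv2.CHAIN_APPROX_NONE)[0],key=len)[:,0]
P=np.array([ray(c,p,.022)[:2] for p in cn])
f=least_squares(lambda v:np.hypot(*(P-v[:2]).T)-v[2],[.51,.28,.095],loss='soft_l1',f_scale=.003); print('plate',f.x)
for n,cc,z in(('top',c,.011),('scene',cs,.011)):
    for d in optics.cut_out(n,'green_label_top'):
        print('lab',n,d['confidence'],d['point'],d['region'].sum())
        m=d['region'].astype(np.uint8); k=max(cv2.findContours(m,0,2)[0],key=len)
        print('  box',[ray(cc,p,z)[:2].round(3).tolist() for p in cv2.boxPoints(cv2.minAreaRect(k))])
# own segmentation of the label
def seg(cc,cen,h):
    im=cc['color'].astype(int); pts=[]
    for r in range(cen[1]-h,cen[1]+h):
        for q in range(cen[0]-h,cen[0]+h):
            R_,G,B=im[r,q]
            if B>0.62*G : pts.append((q,r))
    return np.array(pts)
for cc,cen in((c,(161,184)),(cs,(338,189))):
    p=seg(cc,cen,9); print(len(p),p.mean(0),ray(cc,p.mean(0),.011).round(4))
E
```

```text
green_plate top 0.83 [170.3, 175.4] [0.514 0.271 0.015]
green_plate top 0.67 [159.7, 289.1] [0.152 0.295 0.015]
green_plate scene 0.98 [337.6, 194.0] [0.51  0.289 0.015]
green_plate scene 0.93 [304.0, 137.7] [0.157 0.302 0.015]
red_jug top 0.71 [184.9, 111.5] [0.709 0.22  0.07 ]
red_jug top 0.6 [291.1, 225.5] [ 0.358 -0.115  0.07 ]
red_jug scene 0.68 [350.2, 225.6] [0.701 0.232 0.07 ]
blue_teapot top 0.64 [113.1, 136.5] [0.629 0.445 0.06 ]
blue_teapot scene 0.74 [399.7, 203.0] [0.645 0.441 0.06 ]
label_roll top 0.59 [222.1, 223.5] [0.362 0.1   0.038]
blue_plate top 0.72 [169.6, 175.6] [0.513 0.274 0.015]
blue_plate top 0.63 [258.0, 152.2] [ 0.593 -0.01   0.015]
blue_plate scene 0.75 [262.1, 227.3] [ 0.592 -0.015  0.015]
blue_plate scene 0.45 [333.6, 194.5] [0.509 0.275 0.015]
plate [0.51586131 0.27781694 0.09517122]
lab top 0.63 [152.9, 280.9] 63
  box [[0.176, 0.337], [0.198, 0.316], [0.184, 0.301], [0.162, 0.323]]
lab top 0.45 [162.4, 182.4] 110
  box [[0.488, 0.325], [0.509, 0.309], [0.484, 0.276], [0.462, 0.292]]
lab scene 0.41 [337.6, 189.8] 56
  box [[0.486, 0.282], [0.462, 0.296], [0.482, 0.331], [0.505, 0.316]]
134 [160.42537313 184.6119403 ] [0.484  0.3034 0.011 ]
77 [338.07792208 188.88311688] [0.4819 0.3053 0.011 ]
```

```bash
python3 - <<'E'
from h import *
s=robot.read_state(); M=R.from_rotvec(s['orientation']).as_matrix(); print(M.round(3))
a=s['tool_pos']; w=np.array([.42,-.10,.219]); g=np.array([.485,.302,.219])
print(M.T@(w-a)*1e3, M.T@(g-w)*1e3)
E
```

```text
[[ 0.911  0.413 -0.   ]
 [ 0.413 -0.911  0.   ]
 [ 0.    -0.    -1.   ]]
[ 341.1692887  -335.47201946   -0.37903917] [ 2.25225289e+02 -3.39267695e+02  9.04611636e-03]
```

Request:
{"method": "send_rows", "body": {"targets": [[-1,[28,-28,0],0],[-1,[28,-28,0],0],[-1,[28,-28,0],0],[-1,[28,-28,0],0],[-1,[28,-28,0],0],[-1,[28,-28,0],0],[-1,[28,-28,0],0],[-1,[28,-28,0],0],[-1,[28,-28,0],0],[-1,[28,-28,0],0],[-1,[28,-28,0],0],[-1,[28,-28,0],0]], "newtons": 10}}

```text
t: 2.4
tool_pos: [0.4154, -0.1001, 0.219]
orientation: [3.07, 0.663, 0.001]
force: [1.0, -0.8, 0.1]
opening: 0.0023
```

Request:
{"method": "send_rows", "body": {"targets": [[-1,[20,-28,0],0],[-1,[20,-28,0],0],[-1,[20,-28,0],0],[-1,[20,-28,0],0],[-1,[20,-28,0],0],[-1,[20,-28,0],0],[-1,[20,-28,0],0],[-1,[20,-28,0],0],[-1,[20,-28,0],0],[-1,[20,-28,0],0],[-1,[10,-28,0],0],[-1,[0,0,0],0]]}}

```text
t: 3.6
tool_pos: [0.4784, 0.2687, 0.2184]
orientation: [-3.069, -0.669, 0.001]
force: [0.2, 0.2, 0.0]
opening: 0.0005
```

```bash
python3 - <<'E'
from h import *
s=robot.read_state(); M=R.from_rotvec(s['orientation']).as_matrix(); print(s['t'],s['tool_pos'],s['q'].round(3),s['opening'],s['force'])
print(M.T@(np.array([.485,.302,.219])-s['tool_pos'])*1e3)
c=snap('wrist','wrist1')
print(proj(c,[.485,.302,.011]), proj(c,s['tool_pos']))
for d in optics.cut_out('wrist','green_label_top'): print(d['confidence'],d['point'],ray(c,d['point'],.011).round(4))
E
```

```text
3.6 [0.47844439 0.26866127 0.21840369] [ 4.170e-01 -8.000e-03  1.633e+00  1.000e-03  1.517e+00  1.559e+00] 0.0004971818707001791 [0.18920924 0.18166565 0.03885048]
[ 19.83063228 -27.59033057  -0.56765831]
[235.21776465 151.26338404] [261.47601419 239.9768183 ]
0.9 [231.9, 153.9] [0.4808 0.3042 0.011 ]
```

View pics/wrist1.png

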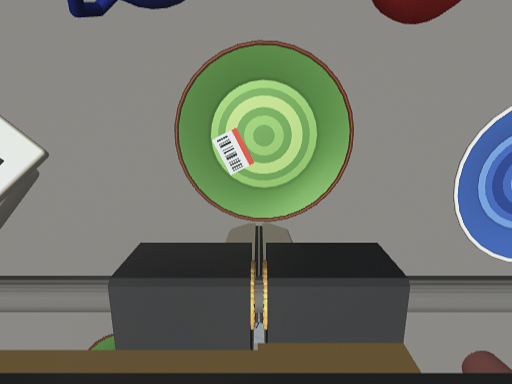

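Request:
{"method": "send_rows", "body": {"targets": [[-1,[9,-15,0],0],[-1,[9,-16,0],0],[-1,[0,0,30],0],[-1,[0,0,40],0],[-1,[0,0,40],0],[-1,[0,0,40],0],[-1,[0,0,20],0],[-1,[0,0,10],0],[-1,[0,0,0],0],[-1,[0,0,0],0]]}}

```text
t: 4.7
tool_pos: [0.4837, 0.302, 0.04]
orientation: [-3.07, -0.664, -0.003]
force: [-0.1, 1.0, 0.8]
opening: 0.0004
```

```bash
python3 - <<'E'
from h import *
s=robot.read_state(); print(s['t'],s['tool_pos'],s['q'].round(3),s['opening'],s['force'])
c=snap('wrist','wrist2')
print(proj(c,[.482,.304,.011]), proj(c,s['tool_pos']))
t=optics.read_camera('scene'); cv2.imwrite('pics/scene2.png',cv2.resize(t['color'][100:280,240:460,::-1],None,fx=3,fy=3,interpolation=cv2.INTER_CUBIC))
E
```

```text
4.7 [0.48371483 0.30196891 0.04004588] [0.468 0.207 1.743 0.    1.19  1.613] 0.00036794547460467284 [-0.07604066  0.96479027  0.77606416]
[256.83375916 222.83857223] [261.43753652 239.95967951]
```

View pics/wrist2.png

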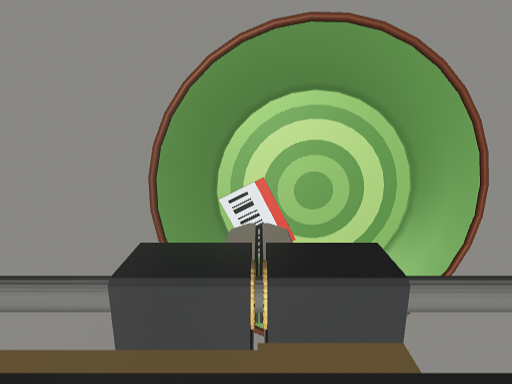

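View pics/scene2.png

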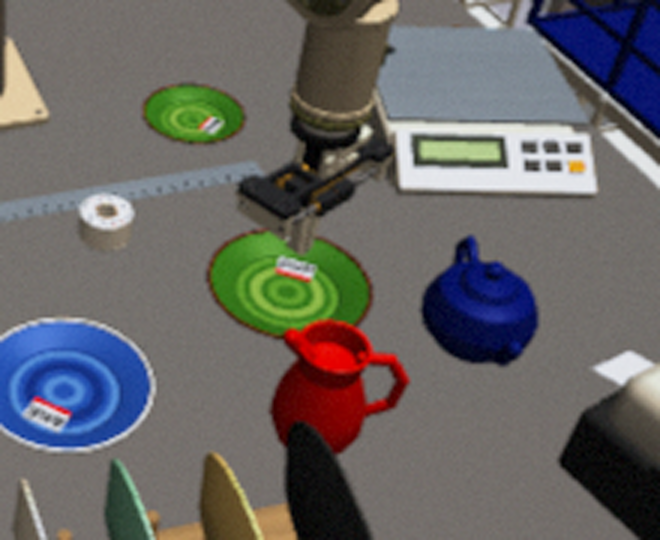

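The fingertips are above the label: its corners (219,198), (264,178) and (295,240) put the centre at about (257,219), where I expected it. The gripper body is clear of the jug and teapot. I'll correct by 1–2 mm and go down slowly.

Request:
{"method": "send_rows", "body": {"targets": [[-1,[1,-2,0],0],[-1,[0,0,10],0],[-1,[0,0,8],0],[-1,[0,0,4],0],[-1,[0,0,2],0],[-1,[0,0,1],0],[-1,[0,0,1],0],[-1,[0,0,0],0],[-1,[0,0,0],0]]}}

```text
t: 5.7
tool_pos: [0.483, 0.3036, 0.0129]
orientation: [-3.071, -0.664, -0.001]
force: [0.6, 0.4, 0.4]
opening: 0.0001
```

Request:
{"method": "send_rows", "body": {"targets": [[-1,[0,0,1],0],[-1,[0,0,0],0],[-1,[0,0,1],0],[-1,[0,0,0],0],[-1,[0,0,1],0],[-1,[0,0,0],0]]}}

```text
t: 6.3
tool_pos: [0.483, 0.3036, 0.0097]
orientation: [-3.071, -0.664, -0.001]
force: [0.8, 0.1, 0.6]
opening: 0.0009
```

Request:
{"method": "send_rows", "body": {"targets": [[-1,[0,0,0.5],0],[-1,[0,0,0.5],0],[-1,[0,0,0],0],[-1,[0,0,0],0]]}}

```text
t: 6.7
tool_pos: [0.4829, 0.3036, 0.0087]
orientation: [-3.071, -0.664, -0.001]
force: [1.5, 0.8, 1.7]
opening: 0.0005
```

Request:
{"method": "send_rows", "body": {"targets": [[-1,[0,0,0.5],0],[-1,[0,0,0.5],0],[-1,[0,0,0],0],[-1,[0,0,0],0]]}}

```text
t: 7.1
tool_pos: [0.4829, 0.3036, 0.0079]
orientation: [-3.071, -0.664, -0.001]
force: [0.4, -0.0, 5.3]
opening: 0.0004
```

Request:
{"method": "send_rows", "body": {"targets": [[-1,[0,0,0.5],0],[-1,[0,0,0],0],[-1,[0,0,0],0]]}}

```text
t: 7.4
tool_pos: [0.483, 0.3036, 0.0078]
orientation: [-3.071, -0.664, -0.0]
force: [-2.1, -0.7, 8.9]
opening: 0.0007
```

Request:
{"method": "send_rows", "body": {"targets": [[-1,[0,0,0.5],0],[-1,[0,0,0],0],[-1,[0,0,0],0]]}}

```text
t: 7.7
tool_pos: [0.483, 0.3036, 0.0078]
orientation: [-3.071, -0.664, -0.001]
force: [-3.5, -1.9, 13.6]
opening: 0.0007
```

The height stays at 7.8 mm while the force rises to 13.6 N, so the label is flat. I'll lift straight up.

Request:
{"method": "send_rows", "body": {"targets": [[-1,[0,0,-1],0],[-1,[0,0,-2],0],[-1,[0,0,-5],0],[-1,[0,0,-20],0],[-1,[0,0,-40],0],[-1,[0,0,-40],0],[-1,[0,0,-40],0],[-1,[0,0,-40],0],[-1,[0,0,-10],0],[-1,[0,0,0],0],[-1,[0,0,0],0],[-1,[0,0,0],0]]}}

```text
t: 8.9
tool_pos: [0.4815, 0.3028, 0.2019]
orientation: [3.07, 0.664, -0.007]
force: [0.5, 0.0, -0.5]
opening: -0.0
```

Request:
{"method": "send_rows", "body": {"targets": [[-1,[-19,30,0],0],[-1,[-19,30,0],0],[-1,[0,0,0],0],[-1,[0,0,0],0],[-1,[0,0,0],0]]}}

```text
t: 9.4
tool_pos: [0.4726, 0.2335, 0.2037]
orientation: [-3.07, -0.664, 0.002]
force: [0.3, -0.5, -0.4]
opening: 0.0007
```

```bash
python3 - <<'E'
from h import *
s=robot.read_state(); print(s['t'],s['tool_pos'],s['force'],abs(s['dq']).max())
c=snap('wrist','wrist3')
for z in(.007,.011):
  print(proj(c,[.482,.304,z]))
for d in optics.cut_out('wrist','green_label_top'): print(d['confidence'],d['point'],ray(c,d['point'],.007).round(4))
t=optics.read_camera('scene'); cv2.imwrite('pics/scene3.png',cv2.resize(t['color'][100:280,240:460,::-1],None,fx=3,fy=3,interpolation=cv2.INTER_CUBIC))
E
```

```text
9.4 [0.47256607 0.23353405 0.20366761] [ 0.33187618 -0.51676064 -0.35029875] 0.01381910523131711
[203.41332507 135.52345319]
[202.81001827 135.84746348]
0.63 [98.2, 346.6] [0.1835 0.3254 0.007 ]
0.48 [235.3, 111.6] [0.5188 0.283  0.007 ]
```

View pics/wrist3.png

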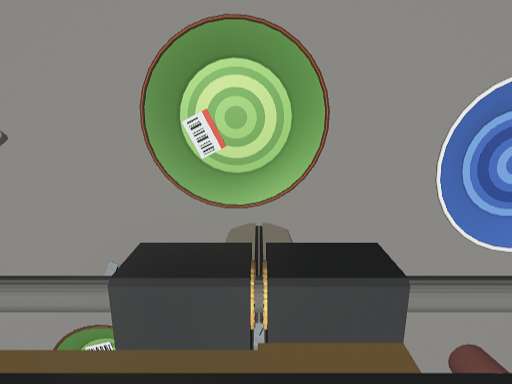

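View pics/scene3.png

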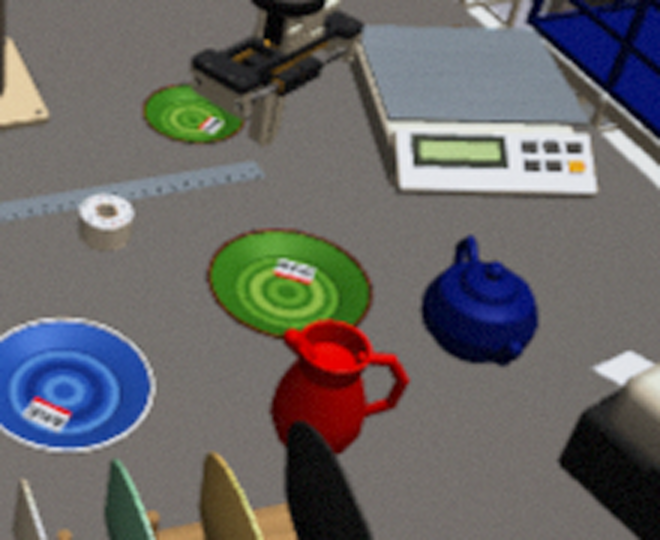

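The label sits at (203,134), within 2 px of where I projected it. The plate, jug, teapot and roll look the same as before the press, and the hand is about 200 mm up and still.

```bash
python3 -c "
from plant import ticket
print(ticket.close_job())"
```

```text
the job is handed in; nothing more can be done
None
```

I pressed the label on the larger green plate down with shut fingertips, then lifted the hand about 200 mm above the bench and moved it back. I handed the job in at about 9.5 s; the system gives no verdict, so I can't confirm it passed.

- **Label flat:** the tip height stopped at 7.8 mm while the force rose from 5.3 N to 13.6 N. That matches the height of a label lying flat on the glaze. It is an inference from height and force, since I couldn't read the label joint directly.
- **Nothing disturbed:** in the last wrist picture the label was within about 2 px of its start. In the last scene picture the plate, jug, teapot and roll looked unmoved. The cream plate, mug, cup and sauce bowls weren't in those final views, but the hand stayed well above them throughout. At the end, wrist force was only noise and the arm was still.
- **Check that disagreed:** the last network search for the label was wrong. It returned the small look-alike plate's label (confidence 0.63) and the centre of the green plate (0.48). I relied on my own projection and the picture instead.

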